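# Start a heating run on the dry-block heater

## Task

The vials are in the dry-block heater: set its grey insulating cover gently over the block so that it sits flat on the housing, turn the temperature ring (the wide outer one of the two concentric knobs) up to 60 degrees, and press the rocker switch on. The small timer knob in the middle of the ring is already set for this run and must stay as it is; leave the other things on the bench alone.

Things in the scene. Friction and masses are not known exactly. Their poses are not given: they have to be found in the camera images.
- heater: Dry-block heater standing on a 70 mm high lab jack, both fixed; cream housing 290 (x) by 200 mm (y). Origin: centre of the housing's underside, 70 mm above the bench; x points from the control panel (front, near the robot) to the block (rear), z up. Its flat rear, x -20 to +145 mm, is 90 mm high. A block 90 (x) by 120 mm (y), centred at x 65, stands 6 mm out of it, its vials 27 mm.
- panel: Blue control panel in the heater's front with a pale face plate, 127 by 196 mm, sloping up away from the robot at 10 degrees. Origin: centre of its face, (-82.5, 0, 78.1) mm from the heater's. x runs up the slope, y to the left, z out of the face. Only two things stand up from it: the concentric knobs (axis at x 0, y -28 mm) and the rocker switch (pivot at x 0, y +66 mm).
- dial (a point): Point on the common axis of the two knobs at half the height of the outer ring, 12.5 mm out from the panel face. Same axes as the panel; the knobs turn about its z. Outer ring: black, fluted, 52 mm wide to grip, from 1.5 to 23.5 mm above the panel face. Inner timer knob: grey, 23 mm wide, from 23.5 to 41.5 mm.
- temp_ring (a joint): Outer temperature ring, 0 to 4.2 rad, growing clockwise as seen facing the panel; drag 0.06 N m, stays where left. Eight long scale marks round it, 0.6 rad apart clockwise, mean 30, 40 .. 100 degrees (short marks half way): 30 is 0 rad, 60 (the fourth long mark) is 1.8 rad. It starts between 30 and 47 degrees.
- temp_mark (a point): Outer end of the white line on the top of the temperature ring, 25 mm from the axis; it points at the scale. When the ring reads q, the line stands at 2.1 - q rad from the panel's x axis, anticlockwise positive.
- timer_knob (a joint): Inner timer knob, 0 to 4.8 rad, growing clockwise; starts anywhere from 0.8 to 4. It turns independently of the ring and very lightly (0.012 N m). Its scale is the dots outside the temperature scale.
- timer_mark (a point): Outer end of the dark line on the top of the timer knob, 10 mm from the axis.
- switch (a joint): Black V-shaped rocker switch, 32 mm long up the slope, 16 mm wide. 0 rad is off: the near half lies parallel to the panel 5 mm above its face, the far (upper) half rises to 10.5 mm at its end. 0.36 is on: the far half, pressed down, lies parallel to the panel 5 mm above its face and the near half rises. It needs 2 to 3 N at its end and stays where left.
- switch_end (a point): Point to press: 14 mm up the slope from the pivot of the switch, 5 mm above the panel face, where the far half lies when on. Same axes as the panel.
- cover: Loose grey plastic cover, open underneath, 110 (x) by 140 mm (y), walls 4 mm, 38 mm high without its handle, about 220 g. Origin: centre of its lower rim. It fits over the block with 6 mm to spare on each side, long side along the block's long side, either way round; its rim then rests on the housing. Starts on the bench left or right of the heater, turned up to 0.4 rad.
- cover_handle (a point): Middle of the bar of the cover's bridge handle, 63 mm above the rim: black bar 64 mm long (cover y), 16 mm wide (cover x), 14 mm high, 18 mm of free height under it above the cover's top. Same axes as the cover.
- seat (a point): Where the cover's origin belongs: at the height of the housing's flat top, at the block's centre, (65, 0, 90) mm from the heater's origin. Same axes as the heater.
- rack: Bystander: yellow tube rack with eight capped tubes, 66 by 130 mm, 99 mm high, on the bench on the side of the heater where the cover is not. Origin: centre of its underside.
- jar: Bystander: jar with a blue cap, 58 mm wide, 115 mm high, on the bench behind and left of the heater. Origin: centre of its underside.
- vial_a: Bystander: small glass vial with a metal cap, 22 mm wide, 49 mm high, on the bench behind and right of the heater. Origin: centre of its underside.
- vial_b: Bystander: a second vial like vial_a, to the right of it.
There are look-alikes about, which are no part of the job. What is shaped like the cover but green or red is not meant.

How it is judged (in metres and radians):
At the end, for the whole second after the job is handed in: The cover rests level on the housing over the block (rim within 3 mm of it, centre within 12 mm of the seat, tilt under 0.03 rad), still; the ring is at 1.8 rad (60 degrees) within 0.12; the switch is beyond 0.30 rad (on); the timer mark is within 2 mm (0.2 rad) of its start (horizontal distance between cover and seat below 0.012 m and z of cover in the frame of seat between -0.003 and 0.003 m and angle between cover's own z axis and vertical below 0.03 rad and linear speed of cover below 0.02 m/s and value of joint temp_ring between 1.68 and 1.92 rad and value of joint switch above 0.3 rad and distance of timer_mark from where it was at the start of the episode below 0.002 m); the robot touches nothing.
It fails at once if the timer knob is turned by more than 0.2 rad, even for a moment (distance of timer_mark from where it was at the start of the episode above 0.002 m).
It fails at once if the cover is dropped onto the heater (faster than 0.4 m/s in the last 30 mm above its seat) (horizontal distance between cover and seat below 0.04 m and z of cover in the frame of seat below 0.03 m and linear speed of cover above 0.4 m/s).
It fails at once if a bystander is pushed more than 20 mm or tipped (distance of any of rack, jar, vial_a, vial_b from where it was at the start of the episode above 0.02 m or angle between any of rack, jar, vial_a, vial_b's own z axis and vertical above 0.3 rad).
It also fails if it takes over 72 s, if anything falls off the work surface, if the arm or the gripper's body presses on something with over 40 N, if the wrist force passes 120 N, or if a joint passes its speed limit or range.

## Robot

A 6-joint arm with a two-finger parallel gripper is mounted at the origin on the work surface. World frame = base frame: x ahead of the robot, y to its left, z up, the work surface at z = 0. Lengths are in mm, angles in rad, forces in N, time in s.
With the tool pointing down it reaches from about 275 to 750 mm from the base axis. Payload 10.2 kg.
Tool frame: the origin (TCP) lies at the very end of the fingers, on their centre line; the grasp point (between the pads) lies 19 mm behind it; z points along the fingers, y is the line along which they close (so a half turn about z gives the same grasp; the last joint's range is limited). The gripper opens to 85 mm and grips with 20 to 120 N. Pads are 22 mm wide; open, the fingers measure 114 mm over their backs; the gripper's body (76 mm by 85 mm) begins 54 mm behind the grasp point. The pads swing forward as they close: fully open they stand 13 mm farther back than shut.
Start: joints at [-0.223, 0.313, 1.498, -0, 1.331, -0.223], TCP at [525.006, -0.013, 231.294] pointing down, gripper open.
Joint ranges: [-2.94, 2.94], [-0.97, 2.17], [0.19, 2.56], [-1.23, 4.37], [0.02, 3.11], [-2.88, 2.88]. Speed limits (rad/s): [2.39, 2.39, 3.01, 3.14, 3.14, 3.14].

## Interface

Orientations are given as a unit quaternion [w, x, y, z].
In Python, from rig import ctrl gives the robot as it stands.
- The arm moves only by the tool step_arm, never from a script. Its argument "increments" is a list of rows, each a list of 3 entries, a list of its own where there are three numbers: the shift along the tool's x, y, z in cm, then the turn, a rotation vector about the tool's x, y, z in degrees, then the opening in per cent of the stroke, from 0 (shut) to 100 (fully open). A call has 1 to 8 rows; each row is the pose to reach, as a shift and turn from the pose commanded when the call began, along the tool's axes at that moment; what a row does not reach only later rows make up. A row lasts 1/8 s, in which the tool goes at most 62.5 mm and 10.7 degrees, less where a joint would pass 70% of its speed; a pose out of reach is approached as far as the arm can. A call with a gripper value outside its range is refused whole. The fingers move at their own pace and stop on an object; "squeeze" is the grip in N (left out, the last holds). Time passes only in rows, so rows that repeat a pose let the fingers close. It gives the time, the measured TCP pose, the force, the opening and the grip force at its end, in the units of the state.
- ctrl.sense(): the state, without advancing time (a new reading comes with each control period).
- ctrl.capture(name): name is "scene" or "side" or "wrist"; returns a dict with "img" (384x512x3 uint8, red, green, blue), "fx", "fy", "cx", "cy" (pixels), "extrinsics" (4x4, takes a point from camera to world coordinates). Camera axes: x right, y down, z forward; pixel columns grow to the right and rows downward; lengths in mm; the calibration is good to about 2 mm. A picture is of the moment at which its call begins. There is no depth.
- ctrl.finish_job(): hands the job in; it is judged then, once.
The state is a dict: "time_s": time; "joints": joint angles; "dq": joint speeds; "tau": joint torques, N m; "eef_pos": TCP position; "ee_rot": TCP orientation; "force": force on the tool from outside, world axes, zero at the start; "wrist_torque": the same for the moment, N m; "grip_width": opening from 0.0 (shut) to 1.0 (fully open); "grip_force": force on a finger pad.
Only numpy, scipy, OpenCV 4.12 (cv2) and the standard library are available. Lean on these libraries where they do the work, as an engineer would, in place of code of your own. Each camera call takes 0.05 s, during which the arm holds its last target. There are 200 camera calls.

## Working session

There is one attempt and no reset: what is moved stays moved. The work goes in short steps, Python scripts to look and compute and a tool call to move; the robot and the scene stay as the last step left them, time stands still between calls to the robot, and variables do not carry over. Pictures are saved under pics/ and viewed, at most 10 in all, crops included, and the job is handed in when it is done.

Besides the shell and the picture viewer there is one more tool, called after "Emit:" by a JSON object that holds its "fn" and its "kwargs". step_arm: Moves the arm, as the interface text tells. Its arguments: {"type":"object","properties":{"increments":{"type":"array"},"squeeze":{"type":"number"}},"required":["increments"]}

```bash
mkdir -p pics; ls
python3 - <<'E'
from rig import ctrl
import cv2,pickle
d={}
for n in ("scene","side","wrist"):
    c=ctrl.capture(n); d[n]=c
    cv2.imwrite(f"pics/{n}0.png",c["img"][:,:,::-1]); print(n,c["fx"],c["cx"],c["cy"],c["extrinsics"])
pickle.dump(d,open("c0.pkl","wb"))
s=ctrl.sense(); print(s)
E
```

```text
pics
scene 360.9519073966016 256.452087266695 188.22782804972186 [[ 5.59048836e-01  4.61162006e-01 -6.89052976e-01  1.22806258e+03]
 [ 8.28832891e-01 -3.33250102e-01  4.49422305e-01 -3.28994730e+02]
 [-2.23704834e-02 -8.22358787e-01 -5.68529320e-01  7.47380161e+02]
 [ 0.00000000e+00  0.00000000e+00  0.00000000e+00  1.00000000e+00]]
side 417.0349203875716 251.54278900715087 193.82710138776878 [[ 6.77267263e-01 -5.58683016e-01  4.78729926e-01 -5.47260277e+01]
 [-7.35691742e-01 -5.07028496e-01  4.49087704e-01 -4.12151100e+02]
 [-8.16795808e-03 -6.56350053e-01 -7.54412282e-01  1.04537159e+03]
 [ 0.00000000e+00  0.00000000e+00  0.00000000e+00  1.00000000e+00]]
wrist 344.28553691834713 253.46031980338648 184.72008753864426 [[ 9.99998491e-01  7.44174058e-04 -1.57005017e-03  5.26706258e+02]
 [ 2.56811033e-04 -9.57014935e-01 -2.90038529e-01  7.38153431e+01]
 [-1.71840061e-03  2.90037688e-01 -9.57013681e-01  3.74454232e+02]
 [ 0.00000000e+00  0.00000000e+00  0.00000000e+00  1.00000000e+00]]
{'time_s': 0.15, 'joints': array([-2.23407275e-01,  3.13306254e-01,  1.49819359e+00,  9.33838207e-06,
        1.33099699e+00, -2.23423690e-01]), 'dq': array([ 0.00062386, -0.00167952, -0.00271002,  0.00022849,  0.00038558,
        0.00128149]), 'tau': array([ 1.79854873e-03, -4.12368500e+01, -2.59796566e+01, -1.57318855e-04,
        3.17765021e-03, -3.62555340e-05]), 'eef_pos': array([5.24832281e+02, 2.44952291e-02, 2.30900297e+02]), 'ee_rot': array([-3.84973773e-04,  7.07101691e-01,  7.07111727e-01, -2.37064402e-04]), 'force': array([-0.49087617, -0.52469623,  0.24670437]), 'wrist_torque': array([ 0.01320721, -0.00235584,  0.04483601]), 'grip_force': 0.0, 'grip_width': 1.0024772104273285}
```

View pics/scene0.png

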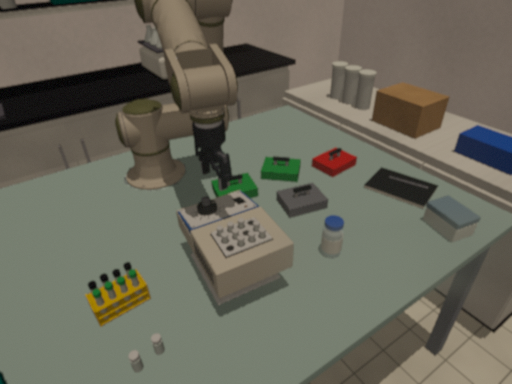

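View pics/side0.png

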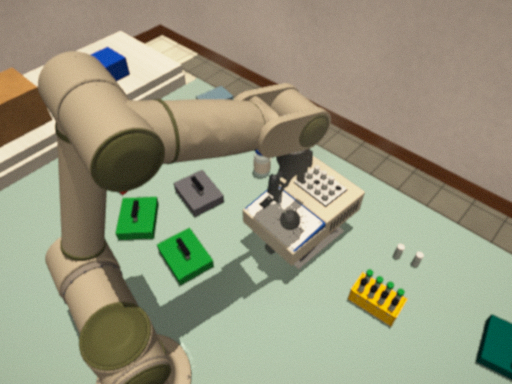

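View pics/wrist0.png

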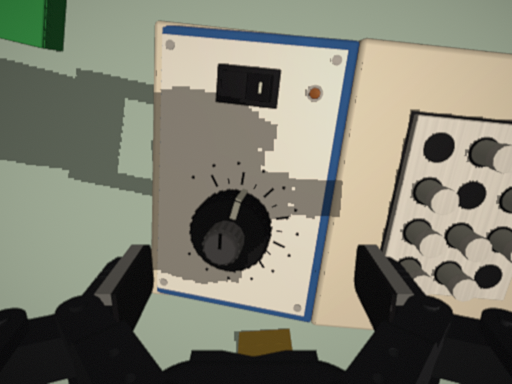

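```bash
cat > h.py <<'E'
import numpy as np, cv2, pickle
from scipy.spatial.transform import Rotation as R
def ray(c,px,z):
    px=np.atleast_2d(np.float64(px)); E=c["extrinsics"]
    d=np.c_[(px[:,0]-c["cx"])/c["fx"],(px[:,1]-c["cy"])/c["fy"],np.ones(len(px))]@E[:3,:3].T
    return E[:3,3]+d*((z-E[2,3])/d[:,2])[:,None]
def proj(c,P):
    E=c["extrinsics"]; q=(np.atleast_2d(P)-E[:3,3])@E[:3,:3]
    return np.c_[c["fx"]*q[:,0]/q[:,2]+c["cx"],c["fy"]*q[:,1]/q[:,2]+c["cy"]]
def Rq(s): return R.from_quat(np.array(s["ee_rot"])[[1,2,3,0]]).as_matrix()
E
python3 - <<'E'
from h import *
np.set_printoptions(precision=1,suppress=True)
d=pickle.load(open("c0.pkl","rb"))
w,s,sc=d["wrist"],d["side"],d["scene"]
print("ring",ray(w,[231,230],171),"rocker",ray(w,[248,87],155))
print("plate corners",ray(w,[[163,27],[157,292]],137),ray(w,[[357,40],[310,322]],159))
print("block",ray(w,[[413,112],[384,250]],166))
print("cover",ray(sc,[302,190],40),ray(s,[198,186],63), "green", ray(s,[[138,212],[184,248]],63))
print("rack",ray(s,[378,290],60),"jar",ray(s,[262,165],60))
for c,p in((s,(199,192)),(sc,(302,199))): print(c["img"][p[1]-2:p[1]+3:2,p[0]-12:p[0]+13:6].reshape(-1,3).mean(0))
E
```

```text
ring [[511.9 -18.3 171. ]] rocker [[523.   69.9 155. ]]
plate corners [[469.  106.1 137. ]
 [449.5 -87.5 137. ]] [[586.4  96.2 159. ]
 [568.4 -98.1 159. ]]
block [[621.1  55.9 166. ]
 [613.9 -35.  166. ]]
cover [[470.5 350.1  40. ]] [[478.5 321.   63. ]] green [[285.  377.1  63. ]
 [292.7 176.5  63. ]]
rack [[ 547.7 -293.8   60. ]] jar [[687.6 234.8  60. ]]
[109.8 103.1  99.3]
[85.3 81.5 77.6]
```

Emit:
{"fn": "step_arm", "kwargs": {"increments": [[[6,-1,-1],[0,0,0],100],[[12,-2,-2],[0,0,0],100],[[18,-3,-3],[0,0,0],100],[[24,-4,-4],[0,0,0],100],[[30,-5,-5],[0,0,0],100],[[35,-5,-6],[0,0,0],100],[[35,-5,-6],[0,0,0],100],[[35,-5,-6],[0,0,0],100]]}}

```text
time_s: 1.15
eef_pos: [475.0, 349.4, 290.7]
ee_rot: [-0.0, 0.707, 0.707, -0.001]
force: [0.3, -0.4, -0.1]
grip_width: 0.998
grip_force: 0.0
```

Run:
```python
from rig import ctrl
from h import *
for n in ("wrist","scene","side"):
    c=ctrl.capture(n); pickle.dump(c,open(n+"1.pkl","wb")); cv2.imwrite(f"pics/{n}1.png",c["img"][:,:,::-1])
s=ctrl.sense(); print(s["eef_pos"],s["ee_rot"],s["time_s"],s["joints"])
```

```text
[475.27564473 348.87618953 291.17468835] [-1.34571466e-05  7.07665172e-01  7.06547906e-01 -2.46587893e-04] 1.3 [ 4.34716220e-01  4.28546357e-01  1.18015582e+00 -1.43876061e-04
  1.53336299e+00  4.36301691e-01]
```

View pics/wrist1.png

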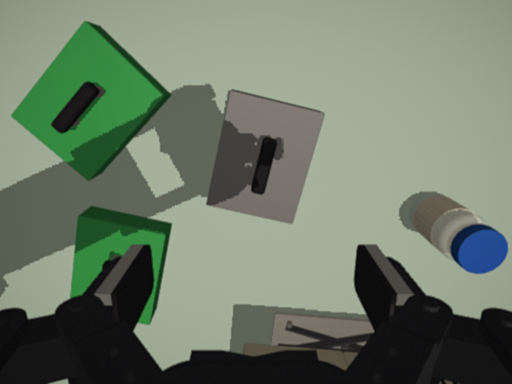

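Run:
```python
from h import *
np.set_printoptions(precision=1,suppress=True)
c=pickle.load(open("wrist1.pkl","rb")); im=c["img"]
x0,y0=190,75
crop=im[y0:240,x0:340]; cv2.imwrite("pics/crop1.png",cv2.resize(crop[:,:,::-1],None,fx=4,fy=3.6,interpolation=cv2.INTER_CUBIC)[:600,:600])
f=crop.astype(int); g=f.max(2)
lab=cv2.cvtColor(crop,cv2.COLOR_RGB2LAB).astype(int)
m=((lab[:,:,1]>=127)&(g>20)|(g<60)).astype(np.uint8)*255   # not greenish bench
m=cv2.morphologyEx(m,cv2.MORPH_OPEN,np.ones((3,3)));m=cv2.morphologyEx(m,cv2.MORPH_CLOSE,np.ones((9,9)))
k=max(cv2.findContours(m,0,1)[0],key=cv2.contourArea)
r=cv2.minAreaRect(k); print(r,cv2.contourArea(k)); P=cv2.boxPoints(r)+[x0,y0]; print(P)
Q=cv2.approxPolyDP(k,6,True)[:,0]+[x0,y0]; print(Q)
h=((g<38)).astype(np.uint8)*255
for k in sorted(cv2.findContours(h,0,1)[0],key=cv2.contourArea)[-2:]: r=cv2.minAreaRect(k); print("dark",r[0][0]+x0,r[0][1]+y0,r[1:])
for nm,q in(("hand",P),("view",[[232,91],[323,114],[293,223],[208,205]])):
    W=ray(c,q,38);print(nm,W,np.linalg.norm(np.diff(W,axis=0),axis=1),W.mean(0))
H=ray(c,[[269,139],[262,192]],70);print("bar",H,H.mean(0),np.linalg.norm(H[1]-H[0]))
```

```text
((72.85293579101562, 82.5882339477539), (96.5291748046875, 117.14470672607422), 14.03624439239502) 10552.5
[[201.8 202.7]
 [230.2  89.1]
 [323.9 112.5]
 [295.5 226.1]]
[[231  90]
 [208 204]
 [292 222]
 [323 113]]
dark 263.5882339477539 165.14706420898438 ((14.309600830078125, 56.26826477050781), 14.03624439239502)
hand [[413.1 279.8  38. ]
 [450.5 413.7  38. ]
 [555.9 388.2  38. ]
 [528.8 248.8  38. ]] [139.1 108.4 142. ] [487.1 332.6  38. ]
view [[452.4 411.7  38. ]
 [555.  386.5  38. ]
 [525.5 253.   38. ]
 [420.6 276.8  38. ]] [105.6 136.7 107.6] [488.4 332.   38. ]
bar [[492.8 363.4  70. ]
 [485.8 304.1  70. ]] [489.3 333.7  70. ] 59.68488541306234
```

View pics/crop1.png

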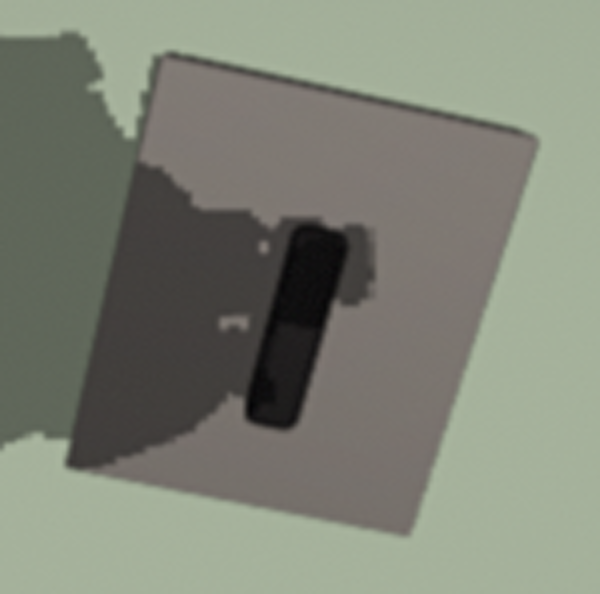

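Emit:
{"fn": "step_arm", "kwargs": {"increments": [[[-0.8,0.7,5],[0,0,7],100],[[-1.65,1.4,10],[0,0,13.1],100],[[-1.65,1.4,15],[0,0,13.1],100],[[-1.65,1.4,19],[0,0,13.1],100],[[-1.65,1.4,22],[0,0,13.1],100],[[-1.65,1.4,23.6],[0,0,13.1],100],[[-1.65,1.4,24.6],[0,0,13.1],100],[[-1.65,1.4,24.6],[0,0,13.1],100]]}}

```text
time_s: 2.3
eef_pos: [489.2, 333.4, 45.5]
ee_rot: [0.0, 0.783, 0.622, 0.0]
force: [0.0, -0.4, -0.1]
grip_width: 1.001
grip_force: 0.0
```

Emit:
{"fn": "step_arm", "kwargs": {"increments": [[[0,0,0],[0,0,0],40],[[0,0,0],[0,0,0],0],[[0,0,0],[0,0,0],0],[[0,0,0],[0,0,0],0],[[0,0,0],[0,0,0],0],[[0,0,0],[0,0,0],0]], "squeeze": 50}}

```text
time_s: 3.05
eef_pos: [489.1, 333.6, 45.6]
ee_rot: [-0.0, 0.783, 0.622, 0.0]
force: [-1.6, 0.3, 5.2]
grip_width: 0.176
grip_force: 49.7
```

Emit:
{"fn": "step_arm", "kwargs": {"increments": [[[0,0,-1],[0,0,0],0],[[0,0,-4],[0,0,0],0],[[0,0,-8],[0,0,0],0],[[0,0,-13],[0,0,0],0],[[0,0,-18],[0,0,0],0],[[0,0,-22],[0,0,0],0],[[0,0,-22],[0,0,0],0]]}}

```text
time_s: 3.92
eef_pos: [489.7, 333.7, 268.5]
ee_rot: [0.001, 0.783, 0.622, 0.003]
force: [0.5, 0.7, -3.2]
grip_width: 0.176
grip_force: 49.1
```

Run:
```python
from rig import ctrl
from h import *
cs={n:ctrl.capture(n) for n in ("scene","side")}
pickle.dump(cs,open("c2.pkl","wb")); w=pickle.load(open("c0.pkl","rb"))["wrist"]
a=cs["scene"]["img"][190:290,175:305]; b=cs["side"]["img"][145:265,235:375]
A=cv2.resize(a,(520,400)) if 0 else cv2.resize(a,None,fx=3,fy=3,interpolation=2); B=cv2.resize(b,None,fx=2.5,fy=2.5,interpolation=2)
C=np.zeros((600,800,3),np.uint8); C[:300,:390]=A; C[:300,400:750]=B
D=w["img"][20:320,150:450]; C[300:600,0:300]=D
C[300:600,310:610]=cv2.resize(w["img"][170:290,170:290],(300,300),interpolation=2)
cv2.imwrite("pics/comp.png",C[:,:,::-1])
```

```text
(no output)
```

View pics/comp.png

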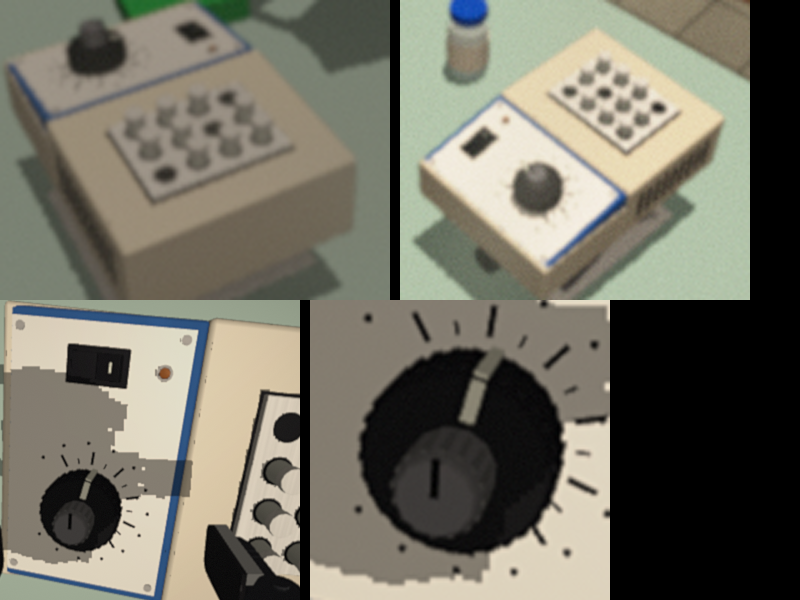

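Run:
```python
from h import *
from scipy.optimize import least_squares
np.set_printoptions(precision=1,suppress=True)
d0=pickle.load(open("c0.pkl","rb")); d2=pickle.load(open("c2.pkl","rb"))
B=[(20,-60,96),(110,-60,96),(110,60,96),(20,60,96)]; H=[(145,100,90),(145,-100,90),(-20,-100,90),(-20,100,90)]
Rp=R.from_euler("y",-10,degrees=True).as_matrix(); pan=lambda p:np.array([-82.5,0,78.1])+Rp@p
obs={"scene":(d2["scene"],B+H,[[211,234.3],[225,256.3],[272,239.3],[256.7,218.3],[293.3,244.3],[215.7,276],[191,230.7],[258.3,206]]),
"side":(d2["side"],B+H,[[326.2,205.4],[347.4,189.4],[313.4,165],[294.2,182.6],[313.4,156.2],[364.2,192.2],[325,226.2],[274.6,183.8]]),
"wrist":(d0["wrist"],[(20,60,96),(-20,100,90),pan([0,-28,22]),pan([0,66,6])],[[413,112],[358,40],[230.8,230],[249,86]])}
def W(p,P): 
    c,s=np.cos(p[2]),np.sin(p[2]); return np.array(P)@np.array([[c,s,0],[-s,c,0],[0,0,1]])+[p[0],p[1],70]
def res(p,names): return np.concatenate([(proj(obs[n][0],W(p,obs[n][1]))-obs[n][2]).ravel() for n in names])
for ns in (["scene"],["side"],["wrist"],["scene","side","wrist"]):
    r=least_squares(res,[600,-4,-.1],args=(ns,),loss="soft_l1",x_scale=[10,10,.1]); p=r.x
    print(ns,p[:2],"yaw %.4f"%p[2],"rms %.2f"%np.sqrt((res(p,ns)**2).mean()),"seat",W(p,[(65,0,90)]),"dial",W(p,[pan([0,-28,12.5])]),"sw",W(p,[pan([14,66,5])]))
    if len(ns)!=2: print(res(p,ns).reshape(-1,2).T)
np.save("heater.npy",p)
# start angles in wrist image using ray on planes
w=d0["wrist"]; ax=Rp[:,2]
Rz=R.from_euler("z",p[2]).as_matrix()
```

```text
['scene'] [603.5  -4. ] yaw -0.1098 rms 1.10 seat [[668.1 -11.1 160. ]] dial [[516.2 -22.5 160.4]] sw [[541.5  69.2 155.5]]
[[-0.4  0.6  0.4 -2.   1.4 -0.6 -1.4  2.9]
 [-1.1  0.6 -0.3 -0.5 -0.1  0.   0.2  0.5]]
['side'] [591.3  -6.4] yaw -0.0909 rms 1.09 seat [[656.  -12.3 160. ]] dial [[504.4 -26.6 160.4]] sw [[528.   65.6 155.5]]
[[-0.6 -0.6  1.6 -0.4 -0.7  1.4  1.7 -0.7]
 [ 0.8  0.1  2.1 -0.3 -0.1  0.2 -2.  -0.7]]
['wrist'] [598.7  -2.4] yaw -0.0825 rms 3.63 seat [[663.5  -7.7 160. ]] dial [[512.1 -23.3 160.4]] sw [[534.8  69.1 155.5]]
[[ 4.2  1.1 -1.9 -4.3]
 [ 0.2 -5.3  6.1  0.4]]
['scene', 'side', 'wrist'] [597.9  -3.2] yaw -0.0948 rms 2.19 seat [[662.6  -9.3 160. ]] dial [[511.  -23.  160.4]] sw [[534.9  69.1 155.5]]
[[-1.   0.5 -0.3 -3.   0.7 -0.3 -2.   1.6 -0.2 -0.2  2.2  0.2  0.   1.7
   2.1  0.   3.7  1.7 -3.6 -4.2]
 [-2.3 -1.  -2.2 -2.  -2.3 -1.7 -0.8 -0.9 -1.1 -1.7  0.4 -2.2 -1.7 -1.5
  -4.1 -2.6  2.  -4.   5.7  0.1]]
```

Emit:
{"fn": "step_arm", "kwargs": {"increments": [[[-2,1.6,0],[0,0,-1],0],[[-6,5,0],[0,0,-2],0],[[-11,9.2,0],[0,0,-3],0],[[-16,13.4,0],[0,0,-4],0],[[-21,17.5,0],[0,0,-5.5],0],[[-25.5,21.3,0],[0,0,-7],0],[[-28.5,23.8,0],[0,0,-7.6],0],[[-29.5,24.6,0],[0,0,-7.6],0]]}}

```text
time_s: 5.03
eef_pos: [661.9, -12.1, 262.5]
ee_rot: [-0.002, 0.741, 0.671, -0.001]
force: [-0.2, 1.2, -1.5]
grip_width: 0.181
grip_force: 49.1
```

Emit:
{"fn": "step_arm", "kwargs": {"increments": [[[0,0,0.7],[0,0,0],0],[[0,0,1.4],[0,0,0],0],[[0,0,1.7],[0,0,0],0],[[0,0,1.7],[0,0,0],0],[[0,0,1.7],[0,0,0],0]]}}

```text
time_s: 5.65
eef_pos: [661.7, -9.2, 248.7]
ee_rot: [0.0, 0.74, 0.673, 0.0]
force: [0.2, -0.3, -1.7]
grip_width: 0.18
grip_force: 49.2
```

Run:
```python
from rig import ctrl
from h import *
cs={n:ctrl.capture(n) for n in ("scene","side")}; cs["s"]=ctrl.sense()
pickle.dump(cs,open("c3.pkl","wb")); print(cs["s"]["eef_pos"],cs["s"]["ee_rot"])
C=np.zeros((600,800,3),np.uint8)
C[:400,:400]=cv2.resize(cs["scene"]["img"][160:293,180:313],(400,400),interpolation=2)
C[:400,400:]=cv2.resize(cs["side"]["img"][120:253,250:383],(400,400),interpolation=2)
cv2.imwrite("pics/hover.png",C[:400,:,::-1])
```

```text
[661.76272208  -9.47531014 248.60953604] [1.95215944e-04 7.40176290e-01 6.72412819e-01 1.50052798e-04]
```

View pics/hover.png

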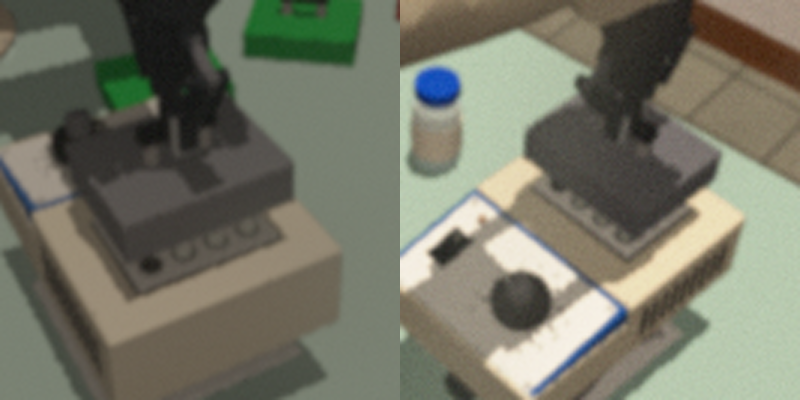

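Run:
```python
from h import *
np.set_printoptions(precision=1,suppress=True)
c=pickle.load(open("c3.pkl","rb")); s=c["s"]; M=Rq(s); print("tool yaw",np.arctan2(M[1,1],M[0,1]))
T=s["eef_pos"]; yaw=np.arctan2(M[1,1],M[0,1]); Z=R.from_euler("z",yaw).as_matrix()
rim=lambda x,y,z=-45.6:Z@[x,y,z]+T
# cover corners predicted from TCP vs observed -> image bias; then block corners -> position with cover-bias removed
for n,rm,bl in (("scene",[((55,-70),(222.2,243.8)),((55,70),(277.1,226.2))],[((45,-60),(226.9,256.1)),((45,60),(273.4,238.1))]),
                ("side",[((-55,-70),(325.1,197.8)),((55,-70),(353.4,179.5)),((-55,70),(291.9,171.2))],[((-45,-60),(325.5,204.8)),((45,-60),(348.4,190.4)),((-45,60),(295.2,181.2))])):
    k=c[n]
    a=np.array([ray(k,o,T[2]-45.6)[0]-rim(*q) for q,o in rm]); print(n,"cover err",a[:,:2],a.mean(0)[:2])
    b=np.array([ray(k,o,166)[0]-(Z@[*q,0]) for q,o in bl]); print(" block ctr",b[:,:2],b.mean(0)[:2]," rel corrected",(b.mean(0)-a.mean(0))[:2])
```

```text
tool yaw -0.09586872066521893
scene cover err [[-8.9  6.4]
 [ 0.1 -0.9]] [-4.4  2.7]
 block ctr [[666.6  -7.9]
 [667.7  -8. ]] [667.2  -8. ]  rel corrected [671.6 -10.7]
side cover err [[ 0.3  9.4]
 [-3.1  1.5]
 [ 4.2 -3. ]] [0.4 2.6]
 block ctr [[660.2  -9.5]
 [656.4 -17.4]
 [661.8 -12.9]] [659.5 -13.3]  rel corrected [659.  -15.9]
```

Emit:
{"fn": "step_arm", "kwargs": {"increments": [[[-0.13,0.21,0.5],[0,0,0],0],[[-0.13,0.21,1.2],[0,0,0],0],[[-0.13,0.21,2],[0,0,0],0],[[-0.13,0.21,2.7],[0,0,0],0],[[-0.13,0.21,3.2],[0,0,0],0],[[-0.13,0.21,3.5],[0,0,0],0]]}}

```text
time_s: 6.5
eef_pos: [663.7, -11.1, 213.0]
ee_rot: [-0.0, 0.74, 0.672, -0.0]
force: [-0.8, -0.2, -1.7]
grip_width: 0.177
grip_force: 49.2
```

Emit:
{"fn": "step_arm", "kwargs": {"increments": [[[0,0,0.2],[0,0,0],0],[[0,0,0.4],[0,0,0],0],[[0,0,0.5],[0,0,0],0],[[0,0,0.5],[0,0,0],0]]}}

```text
time_s: 7.0
eef_pos: [663.7, -11.1, 208.3]
ee_rot: [-0.0, 0.74, 0.672, 0.0]
force: [0.8, -0.8, -2.7]
grip_width: 0.178
grip_force: 49.2
```

Emit:
{"fn": "step_arm", "kwargs": {"increments": [[[0,0,0.1],[0,0,0],0],[[0,0,0.2],[0,0,0],0],[[0,0,0.27],[0,0,0],0],[[0,0,0.27],[0,0,0],0]]}}

```text
time_s: 7.5
eef_pos: [663.7, -11.1, 205.7]
ee_rot: [0.0, 0.74, 0.672, 0.0]
force: [-1.1, 0.3, -1.2]
grip_width: 0.178
grip_force: 49.2
```

Emit:
{"fn": "step_arm", "kwargs": {"increments": [[[0,0,0.05],[0,0,0],0],[[0,0,0.1],[0,0,0],0],[[0,0,0.1],[0,0,0],0]]}}

```text
time_s: 7.88
eef_pos: [663.7, -11.1, 205.6]
ee_rot: [0.0, 0.74, 0.672, 0.0]
force: [-3.4, 0.1, 5.0]
grip_width: 0.173
grip_force: 50.2
```

Emit:
{"fn": "step_arm", "kwargs": {"increments": [[[0,0,0],[0,0,0],25],[[0,0,0],[0,0,0],40],[[0,0,0],[0,0,0],60],[[0,0,0],[0,0,0],60],[[0,0,-2],[0,0,0],60],[[0,0,-6],[0,0,0],60],[[0,0,-10],[0,0,0],60]]}}

```text
time_s: 8.75
eef_pos: [663.6, -11.1, 305.8]
ee_rot: [-0.0, 0.74, 0.672, -0.0]
force: [0.3, 0.6, -0.5]
grip_width: 0.596
grip_force: 0.0
```

Emit:
{"fn": "step_arm", "kwargs": {"increments": [[[0.3,-3,0],[0,0,0],100],[[0.7,-7,0],[0,0,0],100],[[1.2,-11,1],[0,0,0],100],[[1.66,-14,2.5],[0,0,0],100],[[1.66,-15.1,3.6],[0,0,0],100],[[1.66,-15.1,3.6],[0,0,0],100],[[1.66,-15.1,3.6],[0,0,0],100]]}}

```text
time_s: 9.62
eef_pos: [515.6, 19.7, 269.1]
ee_rot: [0.0, 0.74, 0.672, 0.0]
force: [0.9, -0.0, -0.7]
grip_width: 1.003
grip_force: 0.0
```

Run:
```python
from rig import ctrl
from h import *
np.set_printoptions(precision=3,suppress=True)
c=ctrl.capture("wrist"); c["s"]=ctrl.sense(); pickle.dump(c,open("w4.pkl","wb")); print(c["s"]["eef_pos"],c["s"]["joints"])
im=cv2.resize(c["img"],None,fx=1.5,fy=1.5,interpolation=2); cv2.imwrite("pics/w4.png",im[:,:,::-1])
```

```text
[515.679  19.703 269.032] [-0.189  0.267  1.459  0.     1.414 -0.093]
```

View pics/w4.png

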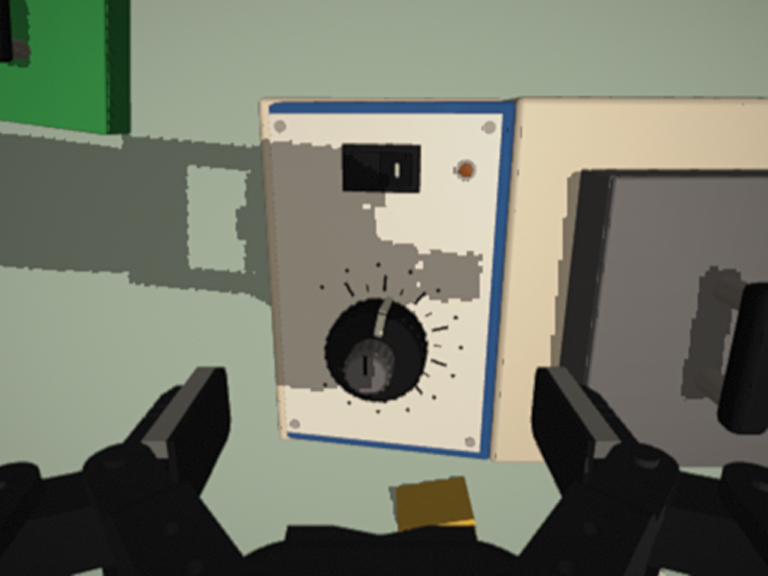

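```bash
cat > pan.py <<'E'
from h import *
Rp=R.from_euler("y",-10,degrees=True).as_matrix()
def frame(p): # panel pose in world
    Z=R.from_euler("z",p[2]).as_matrix(); return Z@Rp, Z@np.array([-82.5,0,78.1])+[p[0],p[1],70]
def topan(c,px,zp,p):  # pixel -> panel frame point at height zp
    A,o=frame(p); E=c["extrinsics"]; d=E[:3,:3]@[(px[0]-c["cx"])/c["fx"],(px[1]-c["cy"])/c["fy"],1]
    a=A.T@(E[:3,3]-o); d=A.T@d; return a+d*(zp-a[2])/d[2]
E
python3 - <<'E'
from pan import *
from scipy.optimize import least_squares
np.set_printoptions(precision=2,suppress=True)
c=pickle.load(open("w4.pkl","rb")); im=c["img"]; g=im.max(2)
def blob(x0,y0,x1,y1,t=45):
    m=(g[y0:y1,x0:x1]<t).astype(np.uint8); m=cv2.morphologyEx(m,cv2.MORPH_CLOSE,np.ones((7,7))); m=cv2.morphologyEx(m,cv2.MORPH_OPEN,np.ones((9,9)))
    k=max(cv2.findContours(m,0,1)[0],key=cv2.contourArea); return k[:,0]+[x0,y0]
r=blob(205,190,295,275,70); (e,ax,_)=cv2.fitEllipse(r); x,y,w,h=cv2.boundingRect(r); print("ring",e,ax,"bbox c",x+w/2-.5,y+h/2-.5,w,h)
s=blob(220,90,290,135); q=cv2.minAreaRect(s); print("sw",q)
ring=np.array([x+w/2-.5,y+h/2-.5]); sw=np.array(q[0])
scr=(np.array([[280,127],[489,127],[294,424],[470,441]])+.5)/1.5-.5
def res(p):
    S=[topan(c,k,0,p)[:2] for k in scr]
    return np.r_[topan(c,ring,12.5,p)[:2]-[0,-28],topan(c,sw,6,p)[:2]-[0,66],np.mean(S,0)]
f=least_squares(res,[598,-3,-.095],x_scale=[10,10,.1]); p=f.x; print(p,"yaw",p[2],f.fun)
print("screws",[topan(c,k,0,p) for k in scr])
np.save("p.npy",p); A,o=frame(p); print("dial",o+A@[0,-28,12.5],"swend",o+A@[14,66,5],"panel0",o)
crop=im[185:280,200:300]; cv2.imwrite("pics/ring4.png",cv2.resize(crop[:,:,::-1],None,fx=6,fy=6,interpolation=2))
m=((g>95)).astype(np.uint8); m[:195]=0;m[222:]=0;m[:,:245]=0;m[:,265:]=0
ys,xs=np.nonzero(m); P=np.array([topan(c,(a,b),23.5,p)[:2]-[0,-28] for a,b in zip(xs,ys)])
k=np.hypot(*P.T)<24.5; P=P[k]; print("line px",k.sum(),xs[k].min(),xs[k].max(),ys[k].min(),ys[k].max(),P.mean(0),"angle",np.arctan2(P.mean(0)[1],P.mean(0)[0]))
E
```

```text
ring (250.54859924316406, 230.99676513671875) (63.613426208496094, 69.48028564453125) bbox c 250.0 231.5 67 66
sw ((254.0, 112.0), (30.0, 50.0), 90.0)
[597.86  -4.63  -0.12] yaw -0.11893389181444018 [ 0.09  0.79 -0.02  0.02 -0.09 -0.81]
screws [array([-53.87,  84.14,   0.  ]), array([50.49, 86.72,  0.  ]), array([-51.03, -88.54,   0.  ]), array([ 54.05, -85.56,   0.  ])]
dial [510.47 -22.38 160.41] swend [536.61  69.16 155.46] panel0 [515.95   5.16 148.1 ]
line px 58 250 256 210 221 [ 3.98 19.09] angle 1.3655021396209632
```

View pics/ring4.png

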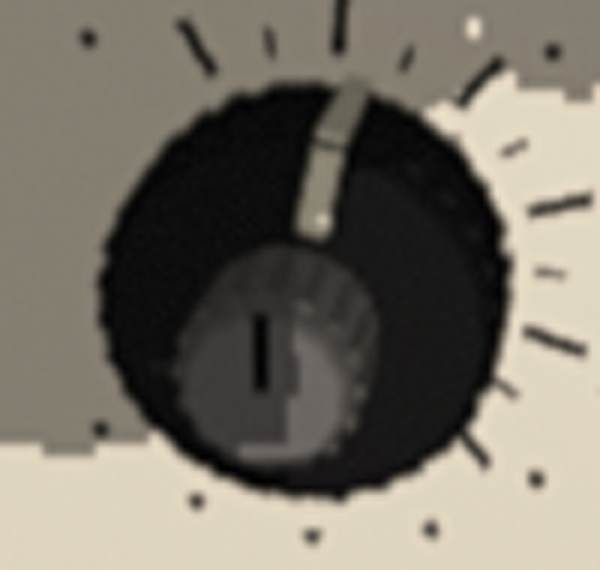

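Run:
```python
from pan import *
np.set_printoptions(precision=3,suppress=True)
c=pickle.load(open("w4.pkl","rb")); p=np.load("p.npy")
im=lambda k:(np.array(k)+.5)/6-.5+[200,185]
ax=topan(c,[250,231.5],12.5,p)[:2]
print("axis",ax)
for i,k in zip(range(6),[(197,47),(340,25),(480,82),(560,205),(555,341),(473,450)]):
    v=topan(c,im(k),0,p)[:2]-[0,-28]; print(30+10*i,v,np.hypot(*v),np.arctan2(v[1],v[0])-(2.1-.6*i))
for k in [(328,143),(311,232)]:
    v=topan(c,im(k),23.5,p)[:2]-[0,-28]; print("line",v,np.hypot(*v),np.arctan2(v[1],v[0]))
v=topan(c,im((357,83)),1.5,p)[:2]-[0,-28]; print("side line",v,np.arctan2(v[1],v[0]))
v=topan(c,im((261,353)),41.5,p)[:2]; print("timer mark mid",v-[0,-28])
s=c["s"]; M=Rq(s)
for yaw in(p[2],-.097):
    A,o=frame([p[0],p[1],yaw]); A0,o0=frame(p); dial=o0+A0@[0,-28,12.5]
    n=A[:,2]; tgt=dial-n*9.5   # TCP 3mm above face
    pre=tgt+n*60
    Mt=np.c_[A[:,1],A[:,0],-n]
    print("pre",M.T@(pre-s["eef_pos"])/10,"tgt",M.T@(tgt-s["eef_pos"])/10,"rot",np.degrees(R.from_matrix(M.T@Mt).as_rotvec()),tgt)
```

```text
axis [  0.094 -27.214]
30 [-17.424  28.259] 33.199043705436395 0.023314186103954082
40 [ 2.23  32.929] 33.004855828096865 0.003185746891006591
50 [21.369 26.425] 33.983659009957016 -0.009199698948763158
60 [32.959  9.813] 34.388735978277495 -0.010626074105935912
70 [ 33.404 -10.347] 34.96960938439879 -0.00036796335335720354
80 [ 22.858 -28.42 ] 36.47179772821309 0.006540205662098675
line [ 4.869 24.971] 25.44165409791711 1.3782478238435347
line [ 2.983 12.814] 13.156446420569875 1.3420539722032212
side line [ 4.991 25.433] 1.3770192613964858
timer mark mid [0.37  4.487]
pre [-4.219 -0.997  5.888] tgt [-4.242  0.039 11.798] rot [-9.946 -0.11   1.301] [512.107 -22.578 151.054]
pre [-4.238 -0.997  5.888] tgt [-4.238  0.04  11.798] rot [-9.947  0.     0.047] [512.111 -22.542 151.054]
```

Emit:
{"fn": "step_arm", "kwargs": {"increments": [[[-2,-0.5,2.5],[-5,0,0],85],[[-4.3,-0.94,5],[-9.95,0,0.5],85],[[-4.3,-0.94,5.9],[-9.95,0,0.5],85],[[-4.3,-0.94,5.9],[-9.95,0,0.5],85],[[-4.3,-0.59,7.9],[-9.95,0,0.5],85],[[-4.3,-0.24,9.9],[-9.95,0,0.5],85],[[-4.3,0.0,11.2],[-9.95,0,0.5],85],[[-4.3,0.1,11.7],[-9.95,0,0.5],85]]}}

```text
time_s: 10.68
eef_pos: [512.4, -22.8, 151.4]
ee_rot: [0.064, 0.74, 0.667, 0.058]
force: [0.5, 0.5, 0.8]
grip_width: 0.848
grip_force: 0.0
```

Emit:
{"fn": "step_arm", "kwargs": {"increments": [[[0,0,0],[0,0,0],75],[[0,0,0],[0,0,0],70],[[0,0,0],[0,0,0],66],[[0,0,0],[0,0,0],63],[[0,0,0],[0,0,0],60],[[0,0,0],[0,0,0],50],[[0,0,0],[0,0,0],40],[[0,0,0],[0,0,0],40]], "squeeze": 25}}

```text
time_s: 11.68
eef_pos: [510.9, -22.8, 151.7]
ee_rot: [0.063, 0.74, 0.667, 0.057]
force: [-8.8, -0.0, 6.9]
grip_width: 0.601
grip_force: 24.6
```

Emit:
{"fn": "step_arm", "kwargs": {"increments": [[[0,-0.17,0],[0,0,0],40],[[0,-0.17,0],[0,0,4],40],[[0,-0.17,0],[0,0,9],40],[[0,-0.17,0],[0,0,14],40],[[0,-0.17,0],[0,0,19],40],[[0,-0.17,0],[0,0,24],40],[[0,-0.17,0],[0,0,28],40],[[0,-0.17,0],[0,0,30],40]]}}

```text
time_s: 12.68
eef_pos: [510.7, -22.8, 151.8]
ee_rot: [0.047, 0.888, 0.452, 0.074]
force: [1.3, 1.6, 3.9]
grip_width: 0.599
grip_force: 26.6
```

Emit:
{"fn": "step_arm", "kwargs": {"increments": [[[0,0,0],[0,0,4],40],[[0,0,0],[0,0,9],40],[[0,0,0],[0,0,14],40],[[0,0,0],[0,0,19],40],[[0,0,0],[0,0,24],40],[[0,0,0],[0,0,28],40],[[0,0,0],[0,0,31.3],40],[[0,0,0],[0,0,31.3],40]]}}

```text
time_s: 13.68
eef_pos: [510.7, -22.7, 151.8]
ee_rot: [0.026, 0.977, 0.196, 0.084]
force: [2.7, 1.8, 5.8]
grip_width: 0.598
grip_force: 26.7
```

Run:
```python
from rig import ctrl
from pan import *
c=ctrl.capture("wrist"); c["s"]=ctrl.sense(); pickle.dump(c,open("w5.pkl","wb"))
p=np.load("p.npy"); A,o=frame(p); M=Rq(c["s"]); v=A.T@M[:,1]; print("tool y in panel, deg",np.degrees(np.arctan2(v[1],v[0])),c["s"]["force"],c["s"]["joints"])
P=o+np.array([A@(np.array([r*np.cos(a),r*np.sin(a)-28,23.5])) for r in(13,25) for a in(.3,)]); print(proj(c,P))
```

```text
tool y in panel, deg -60.441142831520736 [2.00167904 2.01423197 6.12353356] [-0.29108537  0.27469143  1.78339868  0.04211347  0.91189703  0.85952129]
[[258.84549513 242.87668338]
 [265.62566372 215.3124685 ]]
```

Emit:
{"fn": "step_arm", "kwargs": {"increments": [[[0,0,0],[0,0,0],70],[[0,0,0],[0,0,0],85],[[0,0,0],[0,0,0],85],[[0,0,-1.5],[0,0,0],85],[[0,0,-4.5],[0,0,0],85],[[0,0,-8],[0,0,0],85],[[0,0,-11],[0,0,0],85],[[0,0,-11],[0,0,0],85]]}}

```text
time_s: 14.72
eef_pos: [491.8, -21.1, 262.6]
ee_rot: [0.027, 0.977, 0.196, 0.085]
force: [0.4, 0.5, -0.4]
grip_width: 0.847
grip_force: 0.0
```

Emit:
{"fn": "step_arm", "kwargs": {"increments": [[[0,0,-0.5],[0,0,-10],85],[[0,0,-0.5],[0,0,-20],60],[[0,0,-0.5],[0,0,-30],30],[[0,0,-0.5],[0,0,-40],0],[[0,0,-0.5],[0,0,-50],0],[[0,0,-0.5],[0,0,-61.3],0],[[0,0,-0.5],[0,0,-61.3],0]]}}

```text
time_s: 15.6
eef_pos: [490.2, -20.8, 264.2]
ee_rot: [0.064, 0.741, 0.666, 0.058]
force: [0.1, 0.6, -0.2]
grip_width: 0.001
grip_force: 0.0
```

Run:
```python
from rig import ctrl
from pan import *
np.set_printoptions(precision=3,suppress=True)
c=ctrl.capture("wrist"); s=c["s"]=ctrl.sense(); pickle.dump(c,open("w6.pkl","wb"))
p=np.load("p.npy"); A,o=frame(p); M=Rq(s); print(s["eef_pos"],s["time_s"])
a=proj(c,[o+A@np.array([0,-28,23.5])])[0]; x,y=(a-50).astype(int); x=max(x,0);y=max(y,0); print("crop",x,y,a)
cv2.imwrite("pics/ring6.png",cv2.resize(c["img"][y:y+100,x:x+100,::-1],None,fx=6,fy=6,interpolation=2))
A1,o1=frame([p[0],p[1],-.1]); n=A[:,2]; e=o+A@[14,66,5]; Mt=np.c_[A1[:,1],A1[:,0],-n]
for h in(40,0,-1): print(h,M.T@(e+n*h-s["eef_pos"])/10)
print("rot",np.degrees(R.from_matrix(M.T@Mt).as_rotvec()))
```

```text
[490.259 -20.766 264.313] 15.65
crop 203 136 [253.952 186.449]
40 [9.437 1.707 7.363]
0 [ 9.423  1.713 11.363]
-1 [ 9.423  1.713 11.463]
rot [-0.085 -0.096 -0.43 ]
```

View pics/ring6.png

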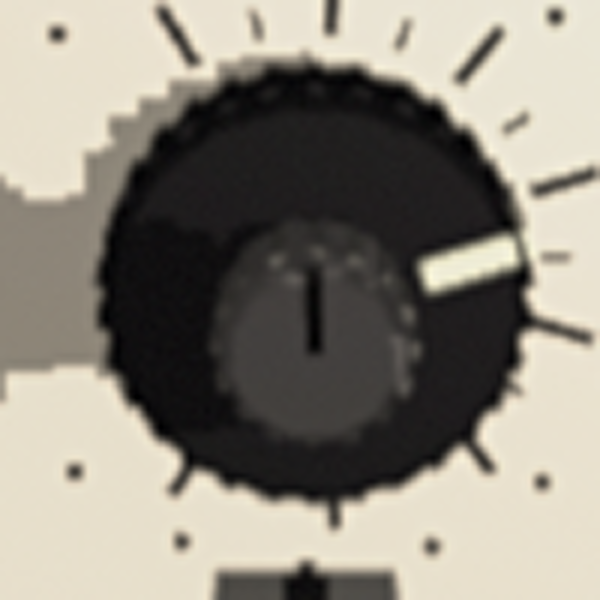

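Run:
```python
from pan import *
np.set_printoptions(precision=3,suppress=True)
c=pickle.load(open("w6.pkl","rb")); p=np.load("p.npy")
im=lambda k:(np.array(k)+.5)/6-.5+[203,136]
K=[(177,35),(332,12),(480,55),(564,183),(560,330),(480,455),(335,515),(183,475)]
V=np.array([topan(c,im(k),0,p)[:2] for k in K])
# centre of scale: fit circle
from scipy.optimize import least_squares
f=least_squares(lambda q:np.hypot(*(V-q[:2]).T)-q[2],[0,-28,33]).x; print("centre",f)
a=[np.arctan2(*(v-f[:2])[::-1])-(2.1-.6*i) for i,v in enumerate(V)]; a=(np.array(a)+np.pi)%(2*np.pi)-np.pi; print("offsets",a)
L=np.array([topan(c,im(k),23.5,p)[:2] for k in((521,244),(424,279),(517,235),(523,254))])
for v in L: print(v-f[:2],np.hypot(*(v-f[:2])),"q",2.1+a.mean()-np.arctan2(*(v-f[:2])[::-1]))
d=L[0]-L[1]; print("dir q",2.1+a.mean()-np.arctan2(d[1],d[0]))
d=np.subtract(topan(c,im((314,268)),41.5,p),topan(c,im((315,352)),41.5,p)); c4=pickle.load(open("w4.pkl","rb"));
im4=lambda k:(np.array(k)+.5)/6-.5+[200,185]
d4=topan(c4,im4((261,315)),41.5,p)-topan(c4,im4((260,392)),41.5,p); print("timer dir now/before",np.arctan2(d[1],d[0]),np.arctan2(d4[1],d4[0]))
```

```text
centre [  0.472 -29.927  34.737]
offsets [-0.006  0.009  0.033  0.048  0.056  0.054  0.033  0.006]
[24.859  9.923] 26.76581234092772 q 1.7492427421565842
[13.395  5.408] 14.44530937715069 q 1.7453109402397475
[24.333 11.029] 26.71617068824639 q 1.7034770846426976
[25.151  8.686] 26.608843208188034 q 1.7965015504043995
dir q 1.7538525403045435
timer dir now/before 1.5964581520696413 1.5732930283775777
```

Emit:
{"fn": "step_arm", "kwargs": {"increments": [[[4.5,0.8,1],[0,0,0],0],[[9.42,1.62,4],[0,0,0],0],[[9.42,1.62,7.5],[0,0,0],0],[[9.42,1.62,9.5],[0,0,0],0],[[9.42,1.62,10.5],[0,0,0],0],[[9.42,1.62,11],[0,0,0],0],[[9.42,1.62,11.3],[0,0,0],0],[[9.42,1.62,11.4],[0,0,0],0]]}}

```text
time_s: 16.65
eef_pos: [536.2, 69.1, 155.9]
ee_rot: [0.065, 0.74, 0.666, 0.059]
force: [1.0, 0.6, 4.1]
grip_width: 0.005
grip_force: 1.7
```

Emit:
{"fn": "step_arm", "kwargs": {"increments": [[[0,0,0.07],[0,0,0],0],[[0,0,0.15],[0,0,0],0],[[0,0,0.15],[0,0,0],0]]}}

```text
time_s: 17.02
eef_pos: [536.4, 69.1, 155.7]
ee_rot: [0.065, 0.74, 0.667, 0.059]
force: [-5.7, 0.1, 15.7]
grip_width: -0.001
grip_force: 8.1
```

Emit:
{"fn": "step_arm", "kwargs": {"increments": [[[0,0,-1],[0,0,0],0],[[0,0,-4],[0,0,0],0],[[0,0,-8],[0,0,0],0],[[-4,0,-12],[0,0,0],0],[[-4,-2,-13],[0,0,0],0],[[-4,-2,-13],[0,0,0],0]]}}

```text
time_s: 17.77
eef_pos: [489.4, 33.6, 279.2]
ee_rot: [0.065, 0.741, 0.666, 0.059]
force: [-0.0, 0.2, 0.3]
grip_width: -0.002
grip_force: 0.0
```

Run:
```python
from rig import ctrl
from pan import *
np.set_printoptions(precision=1,suppress=True)
p=np.load("p.npy"); A,o=frame([p[0],p[1],-.1]); c=ctrl.capture("wrist"); c4=pickle.load(open("w4.pkl","rb"))
# bounding extent of the black rocker along the slope, before/after, at face height 5
for k in(c4,c):
    a=proj(k,[o+A@np.array([0,66,5])])[0].astype(int); x0,y0=a-[40,25]; g=k["img"][max(y0,0):y0+50,x0:x0+80].max(2)
    m=cv2.morphologyEx((g<45).astype(np.uint8),cv2.MORPH_OPEN,np.ones((5,5))); n,_,st,_=cv2.connectedComponentsWithStats(m); i=1+st[1:,4].argmax() if n>1 else 0
    x,y,w,h=st[i,:4]; x+=x0;y+=max(y0,0); ym=y+h/2
    print(topan(k,[x,ym],5,p),topan(k,[x+w,ym],5,p),w,h)
    r=g[25-6:25+6].mean(0); print(r[::2].astype(int))
```

```text
[-19.2  64.8   5. ] [19.1 66.3  5. ] 51 31
[132 132 132 132 132 132 132 133  55  12  14  14  14  14  15  17  18  17
  20  21  20  17  17  17  20  32 152  58  19  21  21  19  30  23 139 230
 226 226 226 226]
[-19.7  65.7   5. ] [18.  66.2  5. ] 48 28
[232 232 232 232 232 233 232 237 118  27  13  28  30  30  29  30  30  29
  29  28  29  32  34  34  35  33  92 173  32  38  36  35  33 173 236 233
 233 232 233 233]
```

```bash
python3 -c "
from rig import ctrl
print(ctrl.finish_job())"
```

```text
the job is handed in; nothing more can be done
None
```

I handed the job in at about 18 s, and the hand-in returned no verdict. The cover touched down flat on the housing over the block, and the temperature ring measures about 1.75–1.80 rad (target 1.8). The switch was pressed down to its stop, and the timer knob was not touched.

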